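# Walk the die block round to the fence

## Robot

A 6-joint arm with a two-finger parallel gripper is mounted at the origin on a cart in front of the work surface, level with it; the furniture and walls round the work are solid. World frame = base frame: x ahead of the robot, y to its left, z up, the work surface at z = 0. Lengths are in m, angles in rad, forces in N, time in s.
With the tool pointing down it reaches from about 0.35 to 0.975 m from the base axis. Payload 4.9 kg.
Tool frame: the origin (TCP) lies at the very end of the fingers, on their centre line; the grasp point (between the pads) lies 19 mm behind it; z points along the fingers, y is the line along which they close (so a half turn about z gives the same grasp; the last joint's range is limited). The gripper opens to 85 mm and grips with 20 to 120 N. Pads are 22 mm wide; open, the fingers measure 114 mm over their backs; the gripper's body (76 mm by 85 mm) begins 54 mm behind the grasp point. The pads swing forward as they close: fully open they stand 13 mm farther back than shut.
Start: joints at [1.006, 0.053, 1.613, -0, 1.476, -0.119], TCP at [0.269, 0.564, 0.209] pointing down, gripper open.
Joint ranges: [-3.01, 3.01], [-1.01, 2.22], [0.06, 2.58], [-1.02, 4.17], [0.09, 2.62], [-3.14, 3.14]. Speed limits (rad/s): [2.57, 2.57, 3.14, 3.14, 3.14, 3.14].

## Interface

Orientations are given as a unit quaternion [w, x, y, z].
In Python, from plant import manip, vision, order gives the robot as it stands.
- The arm moves only by the tool play_rows, never from a script. Its argument "steps" is a list that holds one entry, the list of rows, each a list of 6 numbers: the shift along the tool's x, y, z in mm, then the turn, a rotation vector about the tool's x, y, z in degrees. A call has 1 to 12 rows; each row is the pose to reach, as a shift and turn from the pose commanded when the call began, along the tool's axes at that moment; what a row does not reach only later rows make up. A row lasts 1/12 s, in which the tool goes at most 41.7 mm and 7.16 degrees, less where a joint would pass 70% of its speed; a pose out of reach is approached as far as the arm can. A call with a gripper value outside its range is refused whole. "claw" is the gripper's target within -1 to 1 (fully open at 1, half-way at 0, shut at -1), set as the call begins (left out, the last holds). The fingers move at their own pace and stop on an object; the grip force is fixed at half the most. Time passes only in rows, so rows that repeat a pose let the fingers close. It gives the time, the measured TCP pose, the force, the opening and the grip force at its end, in the units of the state.
- manip.state(): the state, without advancing time (a new reading comes with each control period).
- vision.grab_frame(name): name is "scene" or "top" or "wrist"; returns (picture, depth): 400x640x3 uint8, blue, green, red; 400x640 float32, m along the optical axis (not along the pixel's ray), 0 where there is no reading.
- vision.camera_info(name): a dict with "K" (3x3 intrinsics, pixels), "eye" and "orientation" of the camera in the world; the wrist camera has in their place "T_tool_cam" (4x4, takes a point from camera to tool coordinates, whose origin is the TCP and whose axes are the flange's). Camera axes: x right, y down, z forward; pixel columns grow to the right and rows downward; lengths in m; the calibration is good to about 2 mm. The wrist camera is an equidistant fisheye: a pixel r from the principal point sees the ray r / f radians off the axis. A picture is of the moment at which its call begins: read the wrist's pose just before it. camera_info takes no time and is no camera call.
- order.job_done(): hands the job in; it is judged then, once.
The state is a dict: "time": time; "joint_pos": joint angles; "joint_vel": joint speeds; "joint_efforts": joint torques, N m; "tool_pos": TCP position; "tool_rot": TCP orientation; "contact_force": force on the tool from outside, world axes, zero at the start; "ft_torque": the same for the moment, N m; "gripper_width": opening from 0.0 (shut) to 1.0 (fully open); "grasp_force": force on a finger pad.
Only numpy, scipy, OpenCV 4.12 (cv2) and the standard library are available. Lean on these libraries where they do the work, as an engineer would, in place of code of your own. Each camera call takes 0.05 s, during which the arm holds its last target. There are 200 camera calls.

## Task

Push the heavy die block round on the table until its red side faces the yellow fence, then push it up so that the whole red side lies flush against the fence's bare face, sticking out past neither end. It is too wide to grip: just push it with the fingers (nudging one corner and then another turns it most easily), do not lift or tip it, and do not let it hit the fence while it still stands clearly askew. Leave the steel cup, the tin and the chisel alone.

Things in the scene. Friction and masses are not known exactly. Their poses are not given: they have to be found in the camera images.
- die_block: Loose grey metal block, 104 (its x) x 150 (its y) x 55 mm high, about 1.3 kg, dark round bore on top; slides when pushed with 5 to 12 N. Origin: centre of its underside. Its +x side is red, with a red strip along that edge of the top. It starts on the robot's side of the fence, nearest corner 45 to 85 mm clear of it, red side turned 0.8 to 1.3 rad left (counter-clockwise from above) of facing it.
- red_left (a point): Left end of the block's red side, 20 mm above its underside: block frame (52, +75, 20) mm
- red_right (a point): Right end of the block's red side, 20 mm above its underside: block frame (52, -75, 20) mm
- fence: Yellow angle-iron fence fixed to the table, 240 mm long (its y, from -120 to +120 mm), 48 mm high, 14 mm thick upright with a bolted foot behind it. Origin: foot of the middle of its bare steel working face. x points into the fence (away from the block and roughly away from the robot), the working face is the plane x = 0, z up.
- steel_cup: Open steel cup, 65 mm across, 64 mm high, loose, origin at the centre of its foot; leave it alone
- gel_tin: Round black and yellow tin, 66 mm across, 54 mm high, loose, origin at the centre of its foot; leave it alone
- cold_chisel: Blue cold chisel, 21 x 154 x 16 mm, lying along its y, loose, origin at the centre of its underside; leave it alone
- cabinet_corner (a point): Foot of the far right corner of the tall green parts cabinet (fixed), at the table top: the cabinet, about 230 mm high, fills the space to the left (+y) of and nearer the robot (-x) than this point; keep the gripper's body clear of it

How it is judged:
At the end, for the whole second after the job is handed in: Both ends of the red side lie within 5 mm of the fence's working face (block parallel to it within 0.04 rad), neither end is more than 3 mm past the fence's ends, and the block stands flat and at rest (x of red_left in the frame of fence between -0.005 and 0.005 m and x of red_right in the frame of fence between -0.005 and 0.005 m and y of red_left in the frame of fence between 0 and 0.123 m and y of red_right in the frame of fence above -0.123 m and angle between the x axis of die_block and the x axis of fence, either way round below 0.04 rad and angle between die_block's own z axis and vertical below 0.03 rad and linear speed of die_block below 0.01 m/s); the robot touches nothing.
It fails at once if the block hits the fence (over 2 N) while more than 0.35 rad (20 degrees) askew (contact force between die_block and fence above 2 N and angle between the x axis of die_block and the x axis of fence, either way round above 0.35 rad).
It fails at once if the block is lifted by more than 12 mm or tipped by more than 0.12 rad (height (world z) of die_block above 0.012 m or angle between die_block's own z axis and vertical above 0.12 rad).
It fails at once if the steel cup is moved by more than 15 mm (distance of steel_cup from where it was at the start of the episode above 0.015 m).
It fails at once if the tin is moved by more than 15 mm (distance of gel_tin from where it was at the start of the episode above 0.015 m).
It fails at once if the chisel is moved by more than 15 mm (distance of cold_chisel from where it was at the start of the episode above 0.015 m).
It also fails if it takes over 72 s, if anything falls off the work surface, if the arm or the gripper's body presses on something with over 40 N, if the wrist force passes 120 N, or if a joint passes its speed limit or range.

## Working session

There is one attempt and no reset: what is moved stays moved. The work goes in short steps, Python scripts to look and compute and a tool call to move; the robot and the scene stay as the last step left them, time stands still between calls to the robot, and variables do not carry over. Pictures are saved under pics/ and viewed, at most 10 in all, crops included, and the job is handed in when it is done.

Besides the shell and the picture viewer there is one more tool, called as name([rows], argument=value, ...), one row to a line, values as JSON. play_rows: Moves the arm, as the interface text tells. Its arguments: {"type":"object","properties":{"steps":{"type":"array"},"claw":{"type":"number"}},"required":["steps"]}

```bash
mkdir -p pics; ls; python3 - <<'E'
from plant import manip, vision
import cv2,numpy as np
for n in("top","scene"):
    im,d=vision.grab_frame(n); cv2.imwrite(f"pics/{n}0.png",im); np.save(f"pics/{n}0.npy",d)
    print(n,vision.camera_info(n))
s=manip.state();print(s['tool_pos'],s['tool_rot'],s['time'])
E
```

```text
pics
top {'K': array([[373.16779502,   0.        , 320.51194628],
       [  0.        , 373.16779502, 203.53073703],
       [  0.        ,   0.        ,   1.        ]]), 'eye': array([ 0.42448421, -0.1448823 ,  0.95986965]), 'orientation': array([ 0.0285675 , -0.69632218,  0.71643438, -0.03226595])}
scene {'K': array([[399.1343848 ,   0.        , 316.24449631],
       [  0.        , 399.1343848 , 202.50895184],
       [  0.        ,   0.        ,   1.        ]]), 'eye': array([ 0.08102568, -0.5871179 ,  0.69412565]), 'orientation': array([-0.34335304,  0.86453085, -0.33745204,  0.14429563])}
[0.26916156 0.56340528 0.20777578] [-3.15390863e-04  2.21049311e-01  9.75262182e-01 -8.82012992e-04] 0.1
```

View pics/top0.png

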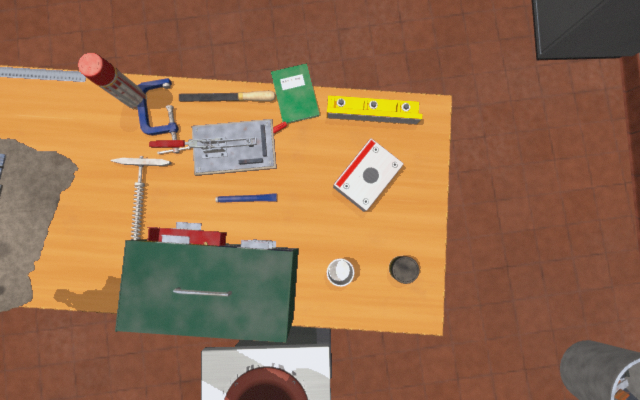

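View pics/scene0.png

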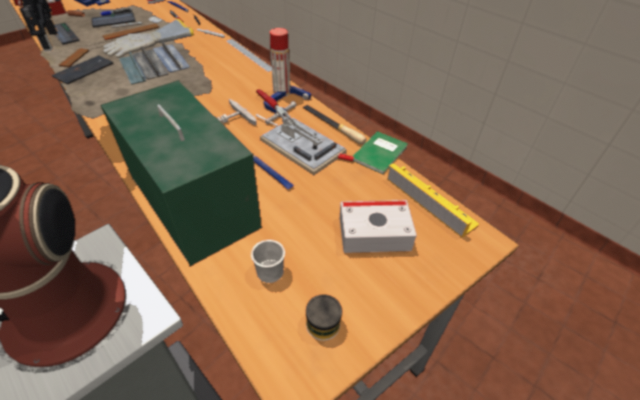

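The top view shows the block at about (369,175) with its red edge to the upper left, the fence at (375,110), the cup at (341,271), the tin at (404,269), the chisel at (246,198) and the cabinet corner at about (297,250). Now I'll measure them.

```bash
cat > h.py <<'E'
from plant import manip, vision
import cv2,numpy as np
from scipy.spatial.transform import Rotation as R
def rot(q): return R.from_quat([q[1],q[2],q[3],q[0]])
def cast(name,uv,z):
    c=vision.camera_info(name); uv=np.atleast_2d(uv).astype(float)
    r=np.c_[uv,np.ones(len(uv))]@np.linalg.inv(c['K']).T
    r=rot(c['orientation']).apply(r)
    return c['eye']+r*((z-c['eye'][2])/r[:,2])[:,None]
def big(m):
    cs,_=cv2.findContours(m.astype(np.uint8),cv2.RETR_EXTERNAL,cv2.CHAIN_APPROX_NONE)
    return max(cs,key=cv2.contourArea)[:,0]
def rect(name,cnt,z):
    p=cast(name,cnt,z)[:,:2]
    (c,wh,a)=cv2.minAreaRect((p*1000).astype(np.float32))
    return np.array(c),wh,a,cv2.boxPoints((c,wh,a))
def block(im,box=(310,120,440,230)):
    """centre (mm), yaw of the red normal, sizes; from top camera"""
    hsv=cv2.cvtColor(im,cv2.COLOR_BGR2HSV); x0,y0,x1,y1=box
    roi=np.zeros(im.shape[:2],bool); roi[y0:y1,x0:x1]=1
    red=roi&((hsv[...,0]<6)|(hsv[...,0]>174))&(hsv[...,1]>150)&(hsv[...,2]>110)
    wht=roi&(hsv[...,1]<40)&(hsv[...,2]>150)
    m=cv2.morphologyEx((red|wht).astype(np.uint8),cv2.MORPH_CLOSE,np.ones((5,5)))
    c,wh,a,bx=rect("top",big(m),.055)
    rc=rect("top",big(red),.055)[0]
    e=(bx-np.roll(bx,-1,0)); l=e[np.argmax(np.hypot(*e.T))]; n=np.array([-l[1],l[0]])/np.hypot(*l)
    if n@(rc-c)<0:n=-n
    return c,np.arctan2(n[1],n[0]),wh,bx,rc
E
python3 - <<'E'
from h import *
im=cv2.imread('pics/top0.png');d=np.load('pics/top0.npy')
c,y,wh,bx,rc=block(im);print('block',c,y,wh,rc);print(bx)
hsv=cv2.cvtColor(im,cv2.COLOR_BGR2HSV)
roi=np.zeros(im.shape[:2],bool);roi[85:130,318:430]=1
f=roi&(abs(hsv[...,0].astype(int)-28)<6)&(hsv[...,1]>170)&(hsv[...,2]>80)
cnt=big(f);print('fencepx',cnt.min(0),cnt.max(0))
# height map along fence
i=vision.camera_info("top");v,u=np.mgrid[:400,:640]
r=np.c_[u.ravel(),v.ravel(),np.ones(u.size)]@np.linalg.inv(i['K']).T*d.reshape(-1,1)
P=(i['eye']+rot(i['orientation']).apply(r)).reshape(400,640,3); np.save('pics/P.npy',P)
t=roi&(abs(P[...,2]-.048)<.006); q=P[t][:,:2]*1000
print('fence top',cv2.minAreaRect(q.astype(np.float32)),cv2.boxPoints(cv2.minAreaRect(q.astype(np.float32))))
print('heights col 375',[(k,P[k,375].round(3).tolist()) for k in range(94,128,2)])
b=np.zeros_like(roi);b[130:220,325:410]=1;t=b&(abs(P[...,2]-.055)<.006);q=P[t][:,:2]*1000
print('block depth',t.sum(),cv2.minAreaRect(q.astype(np.float32)), np.median(P[t][:,2]))
print('cup',cast('top',(341,271),.06),'tin',cast('top',(404,269),.054),'chisel',cast('top',[(217,198),(277,198)],.016))
print('cab',cast('top',[(298,249),(291,335)],.23))
E
```

```text
block [ 572.38787842 -269.61691284] 0.8697531 (101.91248321533203, 148.4774932861328) [ 599.78723145 -238.86978149]
[[ 482.7893  -260.671  ]
 [ 596.25134 -356.44125]
 [ 661.98645 -278.56284]
 [ 548.5244  -182.79257]]
fencepx [327  96] [422 118]
fence top ((727.3187866210938, -292.4662780761719), (239.40357971191406, 16.95646095275879), 84.02103424072266) [[ 706.4181  -410.6338 ]
 [ 723.28235 -412.40002]
 [ 748.2195  -174.29877]
 [ 731.3552  -172.53253]]
heights col 375 [(94, [0.793, -0.303, 0.002]), (96, [0.789, -0.304, -0.0]), (98, [0.783, -0.303, 0.002]), (100, [0.775, -0.302, 0.008]), (102, [0.765, -0.299, 0.022]), (104, [0.76, -0.3, 0.019]), (106, [0.757, -0.3, 0.013]), (108, [0.753, -0.301, 0.009]), (110, [0.734, -0.294, 0.049]), (112, [0.729, -0.294, 0.05]), (114, [0.723, -0.293, 0.051]), (116, [0.719, -0.294, 0.047]), (118, [0.72, -0.297, 0.028]), (120, [0.72, -0.299, 0.013]), (122, [0.718, -0.3, 0.002]), (124, [0.713, -0.3, 0.001]), (126, [0.707, -0.3, 0.002])]
block depth 2549 ((573.007080078125, -269.7520751953125), (104.30403900146484, 150.2866668701172), 49.704437255859375) 0.0559931526804236
cup [[ 0.33929961 -0.19490268  0.06      ]] tin [[ 0.33908575 -0.34671197  0.054     ]] chisel [[ 0.52736174  0.11133859  0.016     ]
 [ 0.52306227 -0.04088217  0.016     ]]
cab [[ 0.40002228 -0.10336082  0.23      ]
 [ 0.23775249 -0.08622132  0.23      ]]
```

```bash
python3 -c "
import cv2
im=cv2.imread('pics/top0.png')[85:215,310:440];cv2.imwrite('pics/crop.png',cv2.resize(im,None,fx=4.5,fy=4.5,interpolation=2))"
```

```text
(no output)
```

View pics/crop.png

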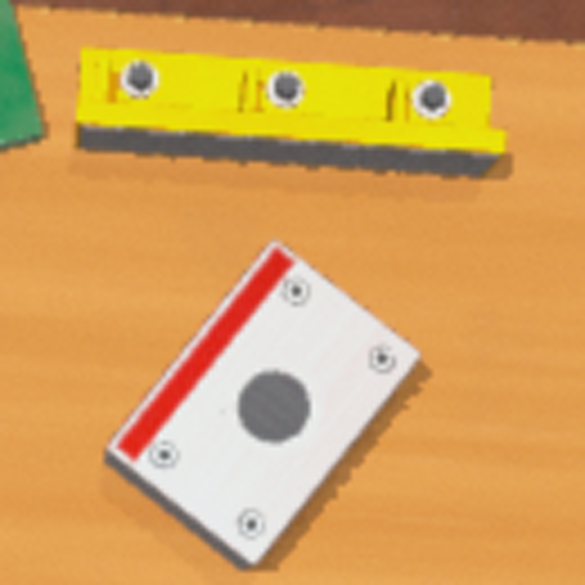

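The block centre is about (572,-270) mm with the red side 0.97 rad left of the fence normal. The fence face centre is about (720,-292), with yaw -0.104. The sizes match the ones given. Next I'll lift, swing over past the cabinet, and align the tool axes with the fence.

play_rows([
  [[0,0,-42,0,0,0],[0,0,-84,0,0,0],[0,0,-126,0,0,0],[0,0,-168,0,0,0],[0,0,-180,0,0,0],[-33,-23,-180,0,0,0],[-66,-46,-180,0,0,0],[-99,-68,-180,0,0,0],[-132,-91,-180,0,0,0],[-165,-113,-180,0,0,0],[-198,-136,-180,0,0,0],[-231,-159,-180,0,0,0]],
], claw=1)

```text
time: 1.1
tool_pos: [0.4097, 0.319, 0.3881]
tool_rot: [-0.0, 0.221, 0.975, -0.0]
contact_force: [0.4, -0.3, -0.2]
gripper_width: 0.997
grasp_force: 0.0
```

play_rows([
  [[-20,-35,0,0,0,0],[-39,-70,0,0,0,0],[-59,-105,0,0,0,0],[-78,-139,0,0,0,0],[-98,-174,0,0,0,0],[-118,-209,0,0,0,0],[-137,-244,0,0,0,0],[-157,-279,0,0,0,0],[-176,-314,0,0,0,0],[-196,-348,0,0,0,0],[-216,-383,0,0,0,0],[-235,-418,0,0,0,0]],
])

```text
time: 2.1
tool_pos: [0.4406, -0.1596, 0.3882]
tool_rot: [-0.0, 0.221, 0.975, 0.0]
contact_force: [1.3, -0.4, 0.9]
gripper_width: 1.001
grasp_force: 0.0
```

play_rows([
  [[-20,-35,0,0,0,-6],[-39,-70,0,0,0,-12],[-59,-105,0,0,0,-18],[-84,-149,40,0,0,-19.5],[-84,-149,80,0,0,-19.5],[-84,-149,120,0,0,-19.5],[-84,-149,160,0,0,-19.5],[-84,-149,200,0,0,-19.5],[-84,-149,200,0,0,-19.5]],
])

```text
time: 2.85
tool_pos: [0.4487, -0.325, 0.1793]
tool_rot: [-0.006, 0.053, 0.999, 0.005]
contact_force: [-0.7, 1.7, -1.7]
gripper_width: 1.0
grasp_force: 0.0
```

```bash
cat >> h.py <<'E'
F=np.array([719.7,-291.7]);FY=-0.1044
def tof(p,ang=FY):
    d=np.asarray(p)-F; c,s=np.cos(ang),np.sin(ang); return np.array([d[...,0]*c+d[...,1]*s,-d[...,0]*s+d[...,1]*c])
E
python3 - <<'E'
from h import *
s=manip.state();p=s['tool_pos']*1000;M=rot(s['tool_rot']).as_matrix()
print(p,tof(p[:2]),M.round(4).tolist(),s['time'],s['joint_pos'])
im,_=vision.grab_frame("top");cv2.imwrite('pics/t1.png',im)
E
```

```text
[ 448.71576843 -324.95918755  179.27282739] [-266.04284002  -61.31749012] [[-0.9943, 0.1059, -0.0108], [0.1058, 0.9943, 0.0103], [0.0119, 0.0091, -0.9999]] 2.85 [-7.61124608e-01 -8.56274546e-02  1.79952005e+00  1.76640415e-05
  1.44266636e+00 -2.22586280e+00]
```

View pics/t1.png

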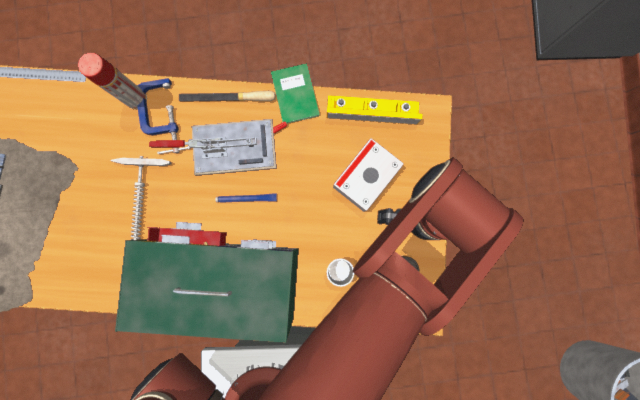

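The tool stands behind the block at about (-266,-61) in the fence frame, and the block is unobstructed at (369,175). I'll lower it to pushing height.

play_rows([
  [[0,0,35,0,0,0],[0,0,70,0,0,0],[0,0,105,0,0,0],[0,0,140,0,0,0],[0,0,160,0,0,0],[0,0,175,0,0,0],[0,0,175,0,0,0],[0,0,175,0,0,0]],
])

```text
time: 3.57
tool_pos: [0.4538, -0.3291, 0.0156]
tool_rot: [0.001, 0.053, 0.999, -0.001]
contact_force: [0.8, 0.5, -0.5]
gripper_width: 1.0
grasp_force: 0.0
```

```bash
python3 - <<'E'
from h import *
s=manip.state();p=s['tool_pos']*1000;M=rot(s['tool_rot']).as_matrix()
print(p,tof(p[:2]),M.round(4).tolist(),s['time'])
E
```

```text
[ 453.79473822 -329.11434883   15.63311676] [-260.55851261  -64.9207459 ] [[-0.9945, 0.105, 0.0013], [0.105, 0.9945, -0.0012], [-0.0014, -0.001, -1.0]] 3.5667
```

play_rows([
  [[-6,3,0,0,0,0],[-12,6,0,0,0,0],[-18,8,0,0,0,0],[-20,14,0,0,0,0],[-21,20,0,0,0,0],[-23,26,0,0,0,0],[-25,32,0,0,0,0],[-26,38,0,0,0,0],[-29,43,0,0,0,0],[-32,48,0,0,0,0],[-35,53,0,0,0,0],[-37,56,0,0,0,0]],
])

```text
time: 4.57
tool_pos: [0.4943, -0.2761, 0.0143]
tool_rot: [-0.002, 0.052, 0.999, -0.0]
contact_force: [-6.1, -3.2, 4.5]
gripper_width: 1.0
grasp_force: 3.4
```

```bash
cat > look.py <<'E'
from h import *
import sys
s=manip.state();p=s['tool_pos']*1000
im,_=vision.grab_frame("top");cv2.imwrite(sys.argv[1],im)
c,y,wh,bx,rc=block(im)
print('tcp',tof(p[:2]).round(1),p[2].round(1),'F',s['contact_force'],'t',s['time'])
print('block',tof(c).round(1),'th',round(y-FY,3),wh);print(tof(bx).T.round(1))
E
python3 look.py pics/t2.png
```

```text
tcp [-225.8   -8. ] 14.3 F [-6.14595063 -3.16492918  4.4678446 ] t 4.5667
block [-135.2   20.4] th 0.624 (96.26438903808594, 149.2313995361328)
[[-217.9   52.9]
 [-130.7  -68.2]
 [ -52.6  -12. ]
 [-139.8  109.1]]
```

play_rows([
  [[-3,3,0,0,0,0],[-6,6,0,0,0,0],[-9,9,0,0,0,0],[-12,12,0,0,0,0],[-15,15,0,0,0,0],[-18,18,0,0,0,0],[-21,20,0,0,0,0],[-24,22,0,0,0,0],[-27,24,0,0,0,0],[-30,26,0,0,0,0]],
])

```text
time: 5.45
tool_pos: [0.5258, -0.2524, 0.0134]
tool_rot: [-0.003, 0.052, 0.999, 0.001]
contact_force: [-7.8, 1.4, 4.9]
gripper_width: 0.998
grasp_force: 3.6
```

```bash
python3 look.py pics/t3.png
```

```text
tcp [-197.    18.8] 13.4 F [-7.75304983  1.3707546   4.8823246 ] t 5.45
block [-119.1   57.2] th 0.315 (81.68109893798828, 84.03106689453125)
[[-170.9   84.5]
 [-144.9    4.6]
 [ -67.2   30. ]
 [ -93.3  109.9]]
```

View pics/t3.png

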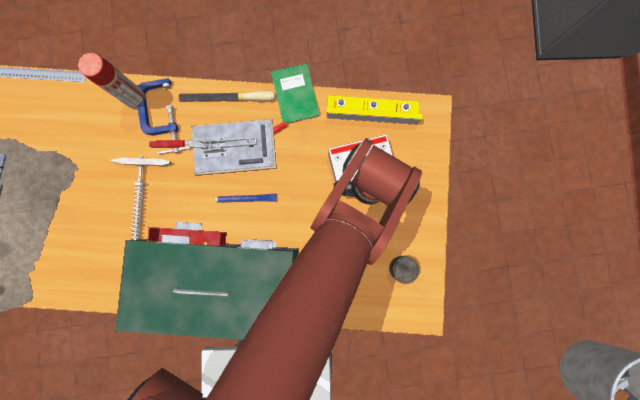

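The arm now hides part of the block. The red strip, from (332,155) to (387,138), stays visible, so I'll measure from that.

```bash
cat > look.py <<'E'
from h import *
import sys
def strip(im):
    hsv=cv2.cvtColor(im,cv2.COLOR_BGR2HSV)
    red=((hsv[...,0]<6)|(hsv[...,0]>174))&(hsv[...,1]>160)&(hsv[...,2]>150)
    m=np.zeros_like(red);m[112:200,322:425]=red[112:200,322:425]
    c,wh,a,bx=rect("top",big(m),.055); b=tof(bx).T
    e=b-np.roll(b,-1,0); l=e[np.argmax(np.hypot(*e.T))]; l*=np.sign(l[1])
    th=np.arctan2(-l[0],l[1]); return tof(c),th,wh
if len(sys.argv)>1:
    s=manip.state();p=s['tool_pos']*1000
    if sys.argv[1][0]=='-': im=cv2.imread(sys.argv[1][1:])
    else: im,_=vision.grab_frame("top");cv2.imwrite(sys.argv[1],im)
    c,th,wh=strip(im); n=np.array([np.cos(th),np.sin(th)]); t=np.array([-n[1],n[0]])
    print('tcp',tof(p[:2]).round(1),p[2].round(1),'F',s['contact_force'].round(1),'t',s['time'])
    print('strip',c.round(1),'th',th.round(3),wh,'left',(c+11*n+75*t).round(1),'right',(c+11*n-75*t).round(1))
E
python3 look.py -pics/top0.png;python3 look.py -pics/t2.png;python3 look.py -pics/t3.png
```

```text
tcp [-196.3   19.2] 13.4 F [-6.5  0.7  2.9] t 5.5
strip [-124.7   40.2] th 0.973 (10.721719741821289, 138.79605102539062) left [-180.5   91.5] right [-56.5   7.1]
tcp [-196.3   19.2] 13.4 F [-6.5  0.7  2.9] t 5.5
strip [-103.6   42.1] th 0.625 (10.930564880371094, 138.4947967529297) left [-138.5  109.4] right [-50.8 -12.3]
tcp [-196.3   19.2] 13.4 F [-6.5  0.7  2.9] t 5.5
strip [-90.3  69.5] th 0.311 (10.459527015686035, 66.57808685302734) left [-102.8  144.3] right [-56.9   1.5]
```

play_rows([
  [[-4,2,0,0,0,0],[-8,4,0,0,0,0],[-12,6,0,0,0,0],[-16,8,0,0,0,0],[-20,9,0,0,0,0],[-24,10,0,0,0,0],[-28,10,0,0,0,0],[-32,10,0,0,0,0],[-36,10,0,0,0,0]],
])

```text
time: 6.25
tool_pos: [0.5623, -0.245, 0.0126]
tool_rot: [-0.003, 0.052, 0.999, 0.002]
contact_force: [-6.9, 3.5, 3.1]
gripper_width: 1.001
grasp_force: 3.3
```

```bash
python3 look.py pics/t4.png; python3 -c "
from h import *
im,_=vision.grab_frame('scene');a=cv2.imread('pics/t4.png')[90:220,300:440]
cv2.imwrite('pics/c4.png',np.hstack([cv2.resize(a,(420,390)),cv2.resize(im[140:270,310:435],(375,390))]))"
```

```text
tcp [-161.4   30.1] 12.6 F [-6.9  3.5  3.1] t 6.25
strip [-58.6  81. ] th 0.077 (12.41272258758545, 7.566766738891602) left [-53.4 156.7] right [-41.8   7.1]
```

View pics/c4.png

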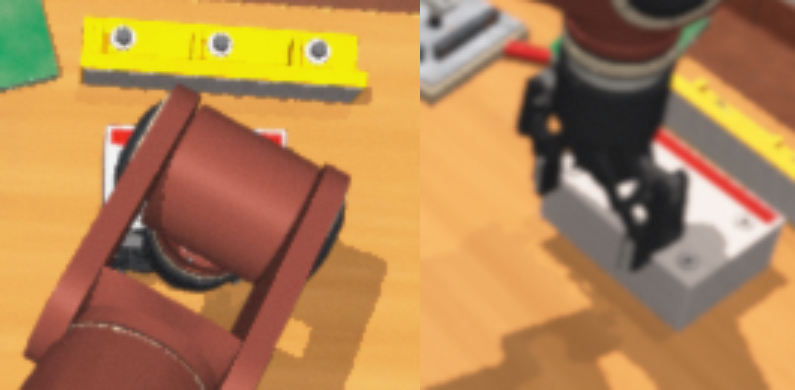

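The block is nearly parallel; both ends of the red strip are visible, at about (336,133) and (395,134). I'll fit all the red pixels together.

```bash
sed -i 's/c,wh,a,bx=rect("top",big(m),.055); b=/ys,xs=np.nonzero(m\&(hsv[...,1]>195)\&(hsv[...,2]>180)); c,wh,a,bx=rect("top",np.c_[xs,ys],.055); b=/' look.py; python3 look.py -pics/top0.png; python3 look.py -pics/t4.png
python3 -c "
import cv2;im=cv2.imread('pics/t4.png');h=cv2.cvtColor(im,cv2.COLOR_BGR2HSV);print(h[133:136,336:342].tolist(),h[133:137,390:395].tolist(),h[140,365])"
```

```text
tcp [-160.4   29.7] 12.6 F [-4.1  2.9  1.3] t 6.35
strip [-124.6   39.9] th 0.973 (8.846054077148438, 135.3198699951172) left [-180.4   91.2] right [-56.4   6.8]
tcp [-160.4   29.7] 12.6 F [-4.1  2.9  1.3] t 6.35
strip [-53.9  20.6] th 0.077 (133.64642333984375, 7.566807746887207) left [-48.7  96.2] right [-37.2 -53.3]
[[[10, 10, 241], [1, 116, 238], [1, 155, 237], [1, 157, 237], [1, 154, 237], [1, 137, 237]], [[5, 35, 239], [1, 156, 238], [2, 218, 236], [2, 214, 237], [2, 215, 237], [2, 216, 237]], [[3, 37, 239], [1, 156, 238], [2, 217, 236], [3, 226, 236], [2, 216, 238], [2, 226, 236]]] [[[15, 64, 232], [14, 63, 232], [14, 52, 234], [15, 53, 234], [16, 51, 233]], [[3, 93, 237], [3, 92, 236], [2, 86, 237], [3, 71, 238], [8, 12, 240]], [[1, 174, 230], [1, 179, 231], [1, 175, 232], [1, 139, 233], [6, 34, 238]], [[2, 194, 179], [2, 217, 223], [1, 216, 228], [1, 160, 232], [4, 45, 238]]] [  5 141 177]
```

play_rows([
  [[-4,0,0,0,0,0],[-8,0,0,0,0,0],[-12,0,0,0,0,0],[-16,0,0,0,0,0],[-20,0,0,0,0,0],[-24,0,0,0,0,0],[-28,0,0,0,0,0],[-31,0,0,0,0,0],[-34,0,0,0,0,0],[-36,0,0,0,0,0],[-38,0,0,0,0,0],[-38,0,0,0,0,0]],
])

```text
time: 7.35
tool_pos: [0.6005, -0.2505, 0.0125]
tool_rot: [-0.003, 0.053, 0.999, 0.001]
contact_force: [-4.9, 1.2, 1.1]
gripper_width: 1.002
grasp_force: 2.6
```

```bash
python3 look.py pics/t5.png
```

```text
tcp [-122.9   28.5] 12.5 F [-4.9  1.2  1.1] t 7.35
strip [-18.1  82.7] th -1.5 (2.5413315296173096, 0.0) left [57.5 77. ] right [-92.1  66.4]
```

play_rows([
  [[-2,0,0,0,0,0],[-4,0,0,0,0,0],[-5,0,0,0,0,0],[-6,0,0,0,0,0],[-7,0,0,0,0,0],[-8,0,0,0,0,0],[-9,0,0,0,0,0],[-10,0,0,0,0,0],[-10,0,0,0,0,0]],
])

```text
time: 8.15
tool_pos: [0.6095, -0.2515, 0.0125]
tool_rot: [-0.004, 0.053, 0.999, 0.001]
contact_force: [-8.1, 0.2, 2.1]
gripper_width: 1.001
grasp_force: 4.2
```

play_rows([
  [[-1,0,0,0,0,0],[-2,0,0,0,0,0],[-3,0,0,0,0,0],[-3,0,0,0,0,0]],
])

```text
time: 8.48
tool_pos: [0.6095, -0.2517, 0.0125]
tool_rot: [-0.008, 0.052, 0.999, 0.001]
contact_force: [-18.8, 1.7, 9.9]
gripper_width: 0.998
grasp_force: 9.6
```

The force rises with no further motion, so the block is against the fence. One slightly firmer press to square it, then back off.

play_rows([
  [[-1,0,0,0,0,0],[-2,0,0,0,0,0],[-3,0,0,0,0,0],[-3,0,0,0,0,0]],
])

```text
time: 8.82
tool_pos: [0.6095, -0.2519, 0.0125]
tool_rot: [-0.011, 0.052, 0.999, 0.002]
contact_force: [-29.3, 2.2, 16.4]
gripper_width: 0.999
grasp_force: 15.0
```

play_rows([
  [[4,0,0,0,0,0],[8,0,0,0,0,0],[20,0,0,0,0,0],[40,0,0,0,0,0],[60,0,0,0,0,0],[60,0,-40,0,0,0],[60,0,-80,0,0,0],[100,0,-120,0,0,0],[140,0,-120,0,0,0],[160,-40,-120,0,0,0],[160,-80,-120,0,0,0],[160,-80,-120,0,0,0]],
])

```text
time: 9.82
tool_pos: [0.4496, -0.3201, 0.1352]
tool_rot: [0.001, 0.055, 0.998, -0.002]
contact_force: [-0.3, 0.5, 0.8]
gripper_width: 1.003
grasp_force: 0.0
```

```bash
python3 look.py pics/t6.png; python3 -c "
from h import *
im,_=vision.grab_frame('scene');t=cv2.imread('pics/t6.png')
c,y,wh,bx,rc=block(t,(310,105,440,230));print(tof(c),y-FY,wh,tof(bx).T)
cv2.imwrite('pics/c6.png',np.hstack([cv2.resize(t[80:200,300:440],(420,360)),cv2.resize(im[130:260,320:490],(375,360))]))"
```

```text
tcp [-265.7  -56.4] 135.2 F [-0.3  0.5  0.8] t 9.8167
strip [-9.5 15.9] th 0.004 (134.45230102539062, 8.344167709350586) left [ 1.2 91. ] right [  1.8 -59. ]
[-51.67635898  15.457447  ] 0.0039875805 (149.01174926757812, 102.2195816040039) [[-102.48865661  -59.25163768]
 [  -0.26986682  -58.84403909]
 [  -0.86406135   90.16653168]
 [-103.08285114   89.75893308]]
```

View pics/c6.png

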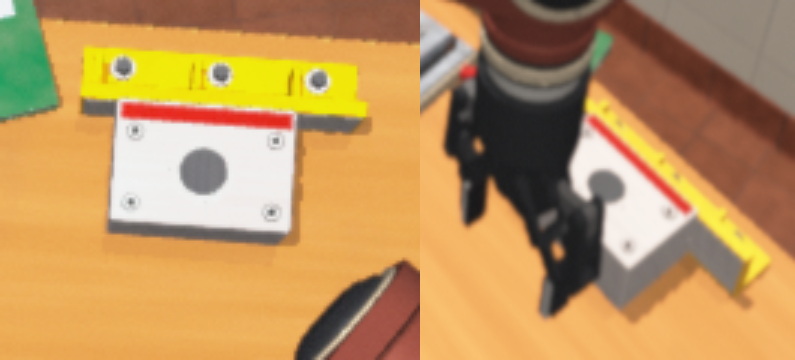

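The red side is flush against the fence: angle 0.004 rad, ends at y = +91 and -59 mm, face gap about 0 to 1 mm. The robot is clear of everything, so I'll hand in.

```bash
python3 -c "
from plant import order;print(order.job_done())"
```

```text
the job is handed in; nothing more can be done
None
```

The block was turned and pushed until its red side measured flush against the fence (about 0.004 rad off, both ends within 2 mm of the face and inside the fence ends); the job is handed in at about 10 s, but no verdict was returned.

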